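Index the length stop to its third notch and push the channel home

ROBOT

A 6-joint arm with a two-finger parallel gripper is mounted at the origin on a cart in front of the work surface, level with it; the furniture and walls round the work are solid. World frame = base frame: x ahead of the robot, y to its left, z up, the work surface at z = 0. Lengths are in m, angles in rad, forces in N, time in s.
With the tool pointing down it reaches from about 0.425 to 0.95 m from the base axis. Payload 3.5 kg.
Tool frame: the origin (TCP) lies at the very end of the fingers, on their centre line; the grasp point (between the pads) lies 19 mm behind it; z points along the fingers, y is the line along which they close (so a half turn about z gives the same grasp; the last joint's range is limited). The gripper opens to 85 mm and grips with 20 to 120 N. Pads are 22 mm wide; open, the fingers measure 114 mm over their backs; the gripper's body (76 mm by 85 mm) begins 54 mm behind the grasp point. The pads swing forward as they close: fully open they stand 13 mm farther back than shut.
Start: joints at [-1.254, 0.286, 1.577, -0, 1.279, -0.15], TCP at [0.304, -0.603, 0.231] pointing down, gripper open.
Joint ranges: [-2.77, 2.77], [-0.9, 2.22], [0.21, 2.48], [-1.53, 4.67], [0.24, 2.81], [-2.84, 2.84]. Speed limits (rad/s): [2.79, 2.79, 3.14, 3.14, 3.14, 3.14].

INTERFACE

Orientations are given as a unit quaternion [x, y, z, w].
In Python, from plant import ctrl gives the robot as it stands.
- The arm moves only by the tool carry_out, never from a script. Its argument "deltas" is one flat list of numbers, 6 for each row, row after row: the shift along the tool's x, y, z in m, then the turn, a rotation vector about the tool's x, y, z in rad. A call has 1 to 5 rows; each row is the pose to reach, as a shift and turn from the pose commanded when the call began, along the tool's axes at that moment; what a row does not reach only later rows make up. A row lasts 1/8 s, in which the tool goes at most 62.5 mm and 10.7 degrees, less where a joint would pass 70% of its speed; a pose out of reach is approached as far as the arm can. A call with a gripper value outside its range is refused whole. "grip" is the opening in per cent of the stroke, from 0 (shut) to 100 (fully open), set as the call begins (left out, the last holds). The fingers move at their own pace and stop on an object; "grip_force" is the grip in N (left out, the last holds). Time passes only in rows, so rows that repeat a pose let the fingers close. It gives the time, the measured TCP pose, the force, the opening and the grip force at its end, in the units of the state.
- ctrl.get_state(): the state, without advancing time (a new reading comes with each control period).
- ctrl.read_camera(name): name is "scene" or "side" or "wrist"; returns (picture, depth): 480x640x3 uint8, red, green, blue; 480x640 float32, m along the optical axis (not along the pixel's ray), 0 where there is no reading.
- ctrl.camera_model(name): a dict with "intrinsics" (3x3 intrinsics, pixels), "extrinsics" (4x4, takes a point from world to camera coordinates); the wrist camera has in their place "hand_eye" (4x4, takes a point from camera to tool coordinates, whose origin is the TCP and whose axes are the flange's). Camera axes: x right, y down, z forward; pixel columns grow to the right and rows downward; lengths in m; the calibration is good to about 2 mm. A picture is of the moment at which its call begins: read the wrist's pose just before it. camera_model takes no time and is no camera call.
- ctrl.sign_off(): hands the job in; it is judged then, once.
Trained networks look in the newest picture that a camera, given by its name, has taken for a name from the list of things; names that differ only in an ending like _2 or _b are one class to them, and where a whole thing is asked for, a point or a joint stands for the part that bears it (a point fixed in the world has none). Each returns a list of dicts, best first, with "score" (0 to 1); they miss things now and then, are a little off and sometimes report something else, mostly with a low value. They report only what shows in the picture. A call takes as long as a camera call. They do not tell look-alikes from the thing itself.
- ctrl.find_in(camera, query): "uv" ([column, row] in pixels, amid what is visible of it).
The state is a dict: "time": time; "qpos": joint angles; "dq": joint speeds; "joint_efforts": joint torques, N m; "eef_pos": TCP position; "tcp_rot": TCP orientation; "contact_force": force on the tool from outside, world axes, zero at the start; "wrist_torque": the same for the moment, N m; "opening": opening from 0.0 (shut) to 1.0 (fully open); "finger_force": force on a finger pad.
Only numpy, scipy, OpenCV 4.12 (cv2) and the standard library are available. Lean on these libraries where they do the work, as an engineer would, in place of code of your own. Each camera call takes 0.05 s, during which the arm holds its last target. There are 200 camera calls.

TASK

Set up the drilling jig for the next hole: push the length stop by its thumb tab along the rail, away from its parked end, counting the clicks, and leave it sitting in the third notch without ever running it past that. Then push the short U channel that lies in the jig's track endways under the drill bridge until its end butts against the stop, which must stay in the third notch. Do it all by pushing with the fingertips: do not grip the tab or the channel, do not lift the channel, and do not disturb the other things on the bench.

Things in the scene. Friction and masses are not known exactly. Their poses are not given: they have to be found in the camera images.
- jig: drilling jig, fixed to the bench: aluminium base 12 mm thick, y = -205 to +190 mm, x = -88 to +54 mm, with a track along its y axis. Origin on the track's centre line at bench height; +y runs along the track towards the parked end of the stop, z up. Track floor 12 mm up, between two steel guide strips 52 mm apart whose tops are 26 mm up.
- bushing (a point): top of the drill bushing on the drill bridge, 71 mm above the bench; the bridge spans the track (98 mm in x, 34 mm in y) and leaves 46 mm of height under it
- rail_end (a point): outer top edge of the cap at the parked (+y) end of the stop's rail, 38 mm above the bench. The rail lies beside the track, on the robot's side, centred at jig x = -57 mm, from y = 10 to 190 mm; elsewhere its top is 30 mm up.
- stop (a joint): travel of the length stop along its rail, m, towards -y of the jig. 0 = parked against the end; it starts in the first 20 mm and there slides freely (about 2 N). Notches: first at 0.043, second 0.061, third 0.079, fourth 0.097, fifth 0.115 (end of travel 0.118). It sits in the third when within 3 mm of it; beyond the crest at 0.088 it has been run past.
- plunger_top (a point): top of the small brass pin of the stop's spring plunger, 66 mm above the bench; the pin rises about 4 mm on each crest. The plunger rides over round rungs in the rail, crests at joint 0.034, 0.052, 0.070, 0.088, 0.106. It takes about 15 N to push the stop out of a notch; past a crest it springs on into the next notch by itself, ahead of the finger.
- stop_tab (a point): middle of the pushing face of the stop's black thumb tab, the face towards +y of the jig (the parked end). The tab is an upright plate 34 mm wide (jig x), 10 mm thick (jig y), and reaches from 56 to 99 mm above the bench; this point is 78 mm up. Moves with the stop. Beneath it the steel carriage reaches 4 mm farther towards +y, its top 56 mm up.
- stop_face (a point): middle of the steel stop face, which stands across the track and looks towards -y of the jig, 44 mm wide, from 15 to 56 mm above the bench; moves with the stop. This point is 41 mm up; y axis as the jig's.
- channel: the short folded U channel, bare galvanised sheet 2 mm thick, 49 x 220 x 30 mm, 0.2 to 0.45 kg, lying loose in the jig's track with its open side down, so that its web is the flat top 42 mm above the bench. Origin at the centre of the outer face of the web (its top as it lies); y along its length towards the stop, z down. It slides with about 1 to 4 N.
- channel_mid (a point): centre of the short channel, half-way up (27 mm above the bench)
- channel_front (a point): middle of the web's end edge at the channel's end that faces the stop, 41 mm above the bench
- channel_rear (a point): middle of the web's end edge at the channel's other end, where it is pushed, 41 mm above the bench; below the edge the end is open (a fingertip between 28 and 40 mm up bears on the web's edge from behind). This end lies near the -y end of the base or overhangs it by up to 50 mm.
- long_channel: bystander: a longer U channel, 49 x 250 x 30 mm, open side up, on the bench behind the jig
- caliper: bystander: steel vernier caliper, 58 x 220 x 11 mm, flat on the bench in front of the jig
- tape_measure: bystander: tape measure, 34 x 76 x 62 mm, standing in front of the jig, to the right
- paint_marker: bystander: grey paint marker, 18 x 129 x 20 mm, lying behind the jig, to the right
- sanding_block: bystander: sanding block, 56 x 91 x 29 mm, on the bench behind the jig, to the left
Mind the look-alikes: they are no part of the job. What is shaped like the channel but pink is not meant.

How it is judged:
By the outcome, as a careful person would: the job done as asked, in the order asked, and still so for the second after the job is handed in, with the robot touching nothing.
It also fails if it takes over 69 s, if anything falls off the work surface, if the arm or the gripper's body presses on something with over 40 N, if the wrist force passes 120 N, or if a joint passes its speed limit or range.

## Working session

There is one attempt and no reset: what is moved stays moved. The work goes in short steps, Python scripts to look and compute and a tool call to move; the robot and the scene stay as the last step left them, time stands still between calls to the robot, and variables do not carry over. Pictures are saved under pics/ and viewed, at most 10 in all, crops included, and the job is handed in when it is done.

Besides the shell and the picture viewer there is one more tool, called as name(argument=value, ...) on one line, values as JSON. carry_out: Moves the arm, as the interface text tells. Its arguments: {"type":"object","properties":{"deltas":{"type":"array"},"grip":{"type":"number"},"grip_force":{"type":"number"}},"required":["deltas"]}

```bash
mkdir -p pics
cat > h.py <<'E'
import numpy as np, cv2
from plant import ctrl
from scipy.spatial.transform import Rotation as R
def grab(cam,name=None):
    s=ctrl.get_state(); im,d=ctrl.read_camera(cam)
    if name: cv2.imwrite('pics/'+name,im[:,:,::-1])
    return s,im,d
def cam2w(cam,s=None):
    m=ctrl.camera_model(cam)
    if cam=='wrist':
        T=np.eye(4);T[:3,:3]=R.from_quat(s['tcp_rot']).as_matrix();T[:3,3]=s['eef_pos']
        return m['intrinsics'],T@m['hand_eye']
    return m['intrinsics'],np.linalg.inv(m['extrinsics'])
def uv2w(cam,uv,d=None,z=None,s=None):
    K,T=cam2w(cam,s); r=np.linalg.inv(K)@[uv[0],uv[1],1]
    if z is None:
        u,v=int(round(uv[0])),int(round(uv[1])); p=d[v-2:v+3,u-2:u+3]; p=p[p>0]
        if not len(p): return None
        return T[:3,:3]@(r*np.median(p))+T[:3,3]
    w=T[:3,:3]@r; return T[:3,3]+w*(z-T[2,3])/w[2]
def w2uv(cam,p,s=None):
    K,T=cam2w(cam,s); c=np.linalg.inv(T)@np.r_[p,1]; q=K@c[:3]; return q[:2]/q[2]
E
python3 - <<'E'
from h import *
np.set_printoptions(precision=4,suppress=True)
H=dict(bushing=.071,rail_end=.038,plunger_top=.066,stop_tab=.078,stop_face=.041,channel_mid=.027,channel_front=.041,channel_rear=.041)
for cam in ['scene','side']:
    s,im,d=grab(cam,cam+'1.png')
    print(cam,np.round(cam2w(cam)[1][:3,3],3))
    for q in ['jig','bushing','rail_end','plunger_top','stop_tab','stop_face','channel','channel_mid','channel_front','channel_rear']:
        for f in ctrl.find_in(cam,q)[:2]:
            print(q,np.round(f['score'],2),np.round(f['uv']),'depth',uv2w(cam,f['uv'],d), 'z',uv2w(cam,f['uv'],z=H[q]) if q in H else '')
s=ctrl.get_state();print(s['time'],s['tcp_rot'],s['eef_pos'],s['contact_force'])
E
```

```text
scene [-0.104 -1.197  0.681]
jig 0.85 [288. 247.] depth [ 0.53   -0.2012  0.0138] z 
jig 0.67 [309. 251.] depth [ 0.5395 -0.2926  0.0401] z 
bushing 0.63 [286. 249.] depth [ 0.5211 -0.2038  0.0122] z [ 0.4661 -0.2911  0.071 ]
rail_end 0.88 [290. 246.] depth [ 0.5352 -0.2027  0.0162] z [ 0.5143 -0.2352  0.038 ]
plunger_top 0.71 [264. 200.] depth [0.5918 0.041  0.0598] z [0.5849 0.0287 0.066 ]
plunger_top 0.35 [286. 248.] depth [ 0.5249 -0.1999  0.0121] z [ 0.4743 -0.2802  0.066 ]
stop_tab 0.5 [269. 195.] depth [0.6124 0.043  0.0701] z [0.6032 0.0269 0.078 ]
stop_face 0.76 [265. 198.] depth [0.5988 0.0456 0.0626] z [0.6233 0.089  0.041 ]
stop_face 0.61 [308. 247.] depth [ 0.5513 -0.2728  0.0416] z [ 0.5519 -0.2719  0.041 ]
channel 0.61 [307. 247.] depth [ 0.5495 -0.2714  0.0418] z 
channel_mid 0.77 [354. 358.] depth [ 0.3817 -0.676   0.0299] z [ 0.3839 -0.6737  0.027 ]
channel_mid 0.74 [307. 248.] depth [ 0.5449 -0.277   0.0421] z [ 0.5602 -0.2553  0.027 ]
channel_front 0.65 [358. 357.] depth [ 0.39   -0.6779  0.03  ] z [ 0.3817 -0.6867  0.041 ]
channel_rear 0.82 [355. 355.] depth [ 0.
[... 693 characters left out ...]
-0.2855  0.066 ]
stop_tab 0.57 [308. 180.] depth [0.6038 0.0102 0.0523] z [ 0.5979 -0.033   0.078 ]
channel 0.58 [244. 415.] depth [ 0.4018 -0.6815  0.0294] z 
channel_mid 0.88 [307. 248.] depth [ 0.5632 -0.2731  0.0422] z [ 0.5658 -0.254   0.027 ]
channel_front 0.89 [304. 250.] depth [ 0.5549 -0.2802  0.0431] z [ 0.5552 -0.2776  0.041 ]
channel_front 0.75 [243. 415.] depth [ 0.4003 -0.6811  0.0297] z [ 0.401  -0.6888  0.041 ]
channel_rear 0.73 [306. 249.] depth [ 0.5606 -0.2773  0.0428] z [ 0.5609 -0.275   0.041 ]
channel_rear 0.61 [244. 416.] depth [ 0.4015 -0.683   0.0308] z [ 0.402  -0.6898  0.041 ]
1.1 [ 0.9729  0.2313  0.     -0.    ] [ 0.3038 -0.6027  0.2313] [ 0.3846  0.3811 -0.2722]
```

View pics/scene1.png

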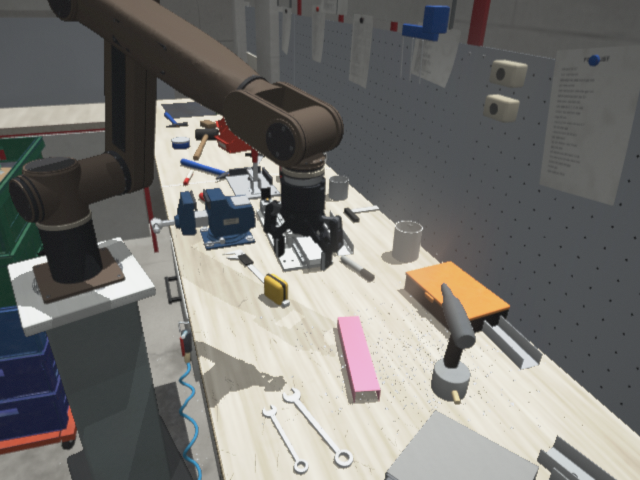

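View pics/side1.png

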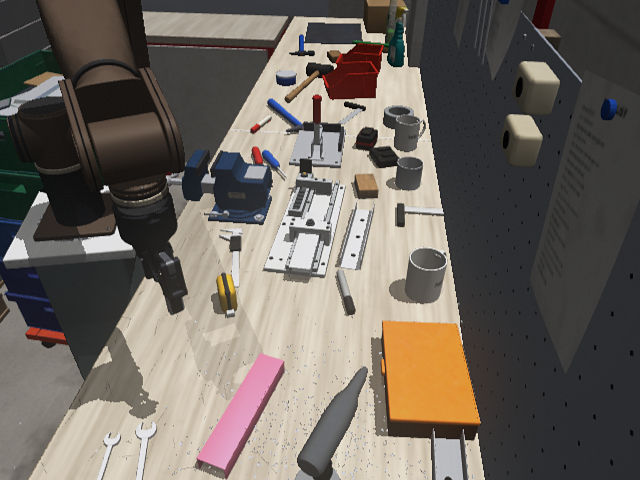

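The scene and side views show the jig running from about (292,270) at its -y end to (320,180) at its +y end in the side view. There is a blue vise on the robot's side at (240,190) and a pink decoy at (240,410). I'll look closer at a crop and compute a depth-based map.

Run:
```python
from h import *
np.set_printoptions(precision=4,suppress=True)
im=cv2.imread('pics/side1.png')[155:285,225:385]
cv2.imwrite('pics/crop1.png',cv2.resize(im,None,fx=4.6,fy=4.6,interpolation=cv2.INTER_CUBIC)[:600])
s,im,d=grab('side')
K,T=cam2w('side')
v,u=np.mgrid[0:480,0:640]; P=(np.linalg.inv(K)@np.stack([u.ravel(),v.ravel(),np.ones(u.size)]))*d.ravel()
W=(T[:3,:3]@P+T[:3,3:]).T
ok=d.ravel()>0
# base top points at 12mm
m=ok&(abs(W[:,2]-.012)<.005)&(W[:,0]>.4)&(W[:,0]<.75)&(W[:,1]>-.5)&(W[:,1]<.12)
print(m.sum()); rect=cv2.minAreaRect(W[m][:,:2].astype(np.float32)*1000); print('base12',rect)
# vise
m=ok&(u.ravel()>185)&(u.ravel()<272)&(v.ravel()>148)&(v.ravel()<222)&(W[:,2]>.04)
print('vise',W[m].min(0),W[m].max(0))
m=ok&(W[:,2]>.05)&(W[:,0]>.48)&(W[:,0]<.72)&(W[:,1]>-.4)&(W[:,1]<.1)
for p,a in list(zip(W[m],np.stack([u.ravel(),v.ravel()],1)[m]))[::12]: print(p,a)
```

```text
2800
base12 ((558.2987060546875, -157.32211303710938), (524.5543212890625, 346.849609375), 70.66146850585938)
vise [ 0.2796 -0.1007  0.0405] [0.5045 0.0497 0.154 ]
[0.5895 0.0583 0.0966] [300 158]
[0.594  0.0498 0.0977] [302 159]
[0.5915 0.0521 0.0936] [301 160]
[0.5906 0.0456 0.0941] [301 161]
[0.5915 0.0524 0.0872] [301 162]
[0.5911 0.0502 0.0854] [301 163]
[0.4849 0.0031 0.1159] [263 164]
[0.618 0.043 0.084] [311 164]
[0.5993 0.0487 0.0793] [304 165]
[ 0.4915 -0.0179  0.1209] [266 166]
[0.6093 0.0404 0.0799] [308 166]
[0.5885 0.0525 0.0718] [300 167]
[ 0.4806 -0.0252  0.12  ] [262 168]
[0.5998 0.0534 0.0673] [304 168]
[ 0.4904 -0.0332  0.1207] [266 169]
[0.6067 0.0424 0.0696] [307 169]
[ 0.5019 -0.0053  0.1014] [270 170]
[0.6185 0.0467 0.0632] [311 170]
[0.591  0.0508 0.0599] [301 171]
[ 0.4842 -0.0479  0.1207] [264 172]
[0.5949 0.0382 0.0635] [303 172]
[ 0.4866 -0.0463  0.1167] [265 173]
[0.5943 0.0335 0.063 ] [303 173]
[ 0.4863 -0.0503  0.1161] [265 174]
[0.5934 0.0264 0.064 ] [303 174]
[ 0.4861 -0.0528  0.1146] [265 175]
[0.593  0.0239 0.0623] [303 175]
[ 0.4858 -0.0563  0.1138
[... 1726 characters left out ...]
.0604] [323 225]
[ 0.5363 -0.2047  0.0583] [292 226]
[ 0.566  -0.2164  0.0635] [305 226]
[ 0.5941 -0.2197  0.063 ] [317 226]
[ 0.6224 -0.2227  0.0623] [329 226]
[ 0.5527 -0.2074  0.0556] [299 227]
[ 0.5801 -0.2176  0.0601] [311 227]
[ 0.6083 -0.221   0.0596] [323 227]
[ 0.5383 -0.2075  0.0542] [293 228]
[ 0.5659 -0.2163  0.0577] [305 228]
[ 0.5937 -0.223   0.0596] [317 228]
[ 0.6217 -0.2272  0.0597] [329 228]
[ 0.5567 -0.2131  0.0534] [301 229]
[ 0.5844 -0.2207  0.056 ] [313 229]
[ 0.6115 -0.2307  0.0604] [325 229]
[ 0.5777 -0.2174  0.0514] [310 230]
[ 0.605  -0.2275  0.0558] [322 230]
[ 0.5821 -0.2208  0.0504] [312 231]
[ 0.6118 -0.2299  0.0539] [325 231]
[ 0.6114 -0.2321  0.0526] [325 232]
```

View pics/crop1.png

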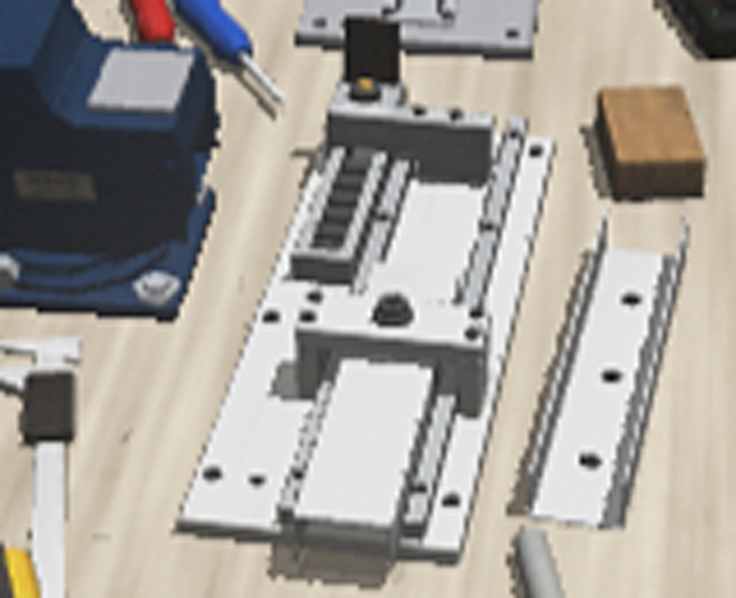

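The crop shows the jig clearly. The tab is at crop (372,50) and the brass pin at (366,85). The bridge and bushing are at (393,310), and the channel's rear edge is at (345,530), overhanging the base. Next I'll compute the jig frame.

Run:
```python
from h import *
np.set_printoptions(precision=4,suppress=True)
f=lambda x,y,z:uv2w('side',(225+x/4.6,155+y/4.6),z=z)
nl,nr,fr=f(180,527,.012),f(462,555,.012),f(552,140,.012)
print(nl,nr,fr,np.linalg.norm(fr-nr),np.linalg.norm(nr-nl))
yax=(fr-nr)/np.linalg.norm(fr-nr); print('ang y',np.degrees(np.arctan2(yax[1],yax[0])))
l=[f(343,360,.042),f(296,522,.042),f(435,370,.042),f(392,535,.042)];print(l)
d=l[0]-l[1];print(np.degrees(np.arctan2(d[1],d[0])));d=l[2]-l[3];print(np.degrees(np.arctan2(d[1],d[0])))
print('bush',f(393,300,.071),'tab front bottom',f(372,82,.058),'tab top corners',f(347,17,.099),f(399,22,.099))
print('stop top edge',f(330,113,.056),f(493,122,.056))
print('pin',f(366,80,.066))
s,im,dd=grab('side')
K,T=cam2w('side')
v,u=np.mgrid[0:480,0:640]; P=(np.linalg.inv(K)@np.stack([u.ravel(),v.ravel(),np.ones(u.size)]))*dd.ravel()
W=(T[:3,:3]@P+T[:3,3:]).T
m=(dd.ravel()>0)&(W[:,2]>.03)&(W[:,2]<.4)&(W[:,0]>.45)&(W[:,0]<.8)&(W[:,1]>.08)&(W[:,1]<.4)
print('beyond',W[m].min(0),W[m].max(0),np.percentile(W[m][:,:2],[5,50],axis=0))
```

```text
[ 0.4607 -0.2999  0.012 ] [ 0.595  -0.3404  0.012 ] [0.7149 0.0351 0.012 ] 0.39419123957199753 0.14017447173391787
ang y 72.28123929327656
[array([ 0.553 , -0.2143,  0.042 ]), array([ 0.5146, -0.3394,  0.042 ]), array([ 0.5989, -0.2296,  0.042 ]), array([ 0.5584, -0.3552,  0.042 ])]
72.94345724251497
72.10871196415036
bush [ 0.5805 -0.2052  0.071 ] tab front bottom [0.6035 0.0421 0.058 ] tab top corners [0.5897 0.0497 0.099 ] [0.6194 0.0392 0.099 ]
stop top edge [0.5742 0.0126 0.056 ] [ 0.6682 -0.0113  0.056 ]
pin [0.5984 0.0311 0.066 ]
beyond [0.6424 0.2016 0.0301] [0.7998 0.3999 0.2108] [[0.6497 0.2118]
 [0.6663 0.2251]]
```

carry_out(deltas=[0.048,-0.039,0,0,0,0,0.096,-0.078,0,0,0,0,0.145,-0.117,0,0,0,0,0.193,-0.155,0,0,0,0,0.242,-0.194,0,0,0,0], grip=0)

```text
time: 1.82
eef_pos: [0.4331, -0.319, 0.2317]
tcp_rot: [0.973, 0.231, 0.0, 0.0]
contact_force: [0.7, -0.5, 1.3]
opening: 0.003
finger_force: 0.0
```

carry_out(deltas=[0.048,-0.039,0,0,0,0,0.096,-0.078,0,0,0,0,0.145,-0.117,0,0,0,0,0.193,-0.155,0,0,0,0,0.242,-0.194,0,0,0,0])

```text
time: 2.45
eef_pos: [0.562, -0.0368, 0.2318]
tcp_rot: [0.973, 0.231, 0.0, 0.0]
contact_force: [1.6, -0.7, 0.4]
opening: -0.002
finger_force: 0.0
```

carry_out(deltas=[0.02,-0.016,0,0,0,-0.16,0.039,-0.031,0,0,0,-0.32,0.058,-0.047,0,0,0,-0.48,0.077,-0.063,0,0,0,-0.64,0.097,-0.079,0,0,0,-0.798])

```text
time: 3.08
eef_pos: [0.6127, 0.0763, 0.2314]
tcp_rot: [0.805, 0.593, 0.0, 0.0]
contact_force: [0.3, 0.3, -0.4]
opening: 0.0
finger_force: 0.0
```

Run:
```python
from h import *
np.set_printoptions(precision=4,suppress=True)
s,im,d=grab('wrist','w1.png'); print(s['time'],s['eef_pos'],s['tcp_rot'],s['contact_force'],s['qpos'])
print(ctrl.camera_model('wrist')['hand_eye'])
H=dict(bushing=.071,rail_end=.038,plunger_top=.066,stop_tab=.078,stop_face=.041,channel_front=.041)
for q in H:
    for f in ctrl.find_in('wrist',q)[:1]: print(q,f['score'],f['uv'],uv2w('wrist',f['uv'],z=H[q],s=s))
grab('side','s2.png')
```

```text
3.075 [0.6127 0.0763 0.2314] [0.8051 0.5932 0.0001 0.0001] [ 0.2844  0.3393 -0.3961] [-0.0402  0.1611  1.7245 -0.      1.2558  0.2605]
[[ 0.0002 -0.9603 -0.279   0.0717]
 [ 1.      0.0001  0.0003 -0.0008]
 [-0.0002 -0.279   0.9603 -0.1429]
 [ 0.      0.      0.      1.    ]]
bushing 0.61 [328.1, 260.1] [0.6088 0.0347 0.071 ]
rail_end 0.82 [360.1, 255.3] [0.64   0.0178 0.038 ]
plunger_top 0.92 [326.2, 260.1] [0.6066 0.0334 0.066 ]
stop_tab 0.85 [329.8, 260.9] [0.6106 0.036  0.078 ]
stop_face 0.59 [328.6, 262.3] [0.6062 0.0212 0.041 ]
```

View w1.

View pics/w1.png

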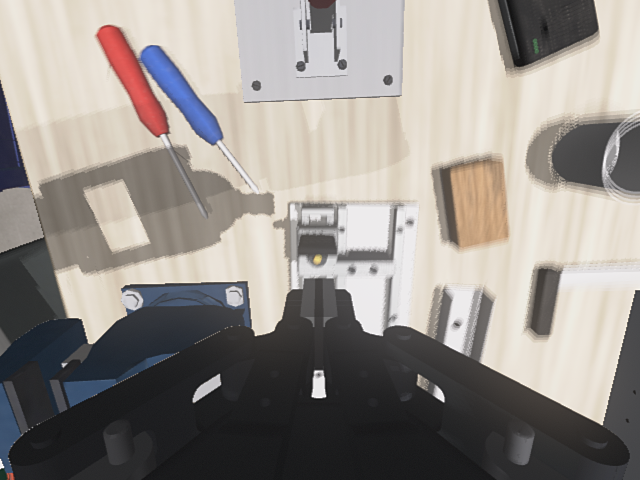

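The wrist view shows the black tab at (318,245), the brass pin at (318,259), the rail end cap at about (318,205), and the fingertips at (320,285). I'll check the face position from these pixels.

Run:
```python
from h import *
np.set_printoptions(precision=4,suppress=True)
s=ctrl.get_state()
O=np.array([.6054,-.1287]);a=np.radians(72.4);y=np.array([np.cos(a),np.sin(a)]);x=np.array([y[1],-y[0]])
J=lambda p:np.array([(p[:2]-O)@x,(p[:2]-O)@y,p[2]])
im=cv2.imread('pics/w1.png').astype(int).sum(2); print(im[196:275:1,318])
print('tcp',J(s['eef_pos']))
for n,u,v,z in [('face bottom',318,235,.056),('tab L',300,243,.078),('tab R',337,243,.078),('pin',318,258,.066),('railend',318,206,.038),('base far L',290,203,.012),('base far R',418,205,.012)]: print(n,J(uv2w('wrist',(u,v),z=z,s=s)))
for v in (.099,.078,.056): print(v, w2uv('wrist',np.r_[O-.055*x+.174*y,v],s))
```

```text
[634 623 625 627 575 518 493 392 325 328 338 328 445 545 629 673 685 665
 672 689 696 699 687 640 553 437 404 389 367 331 287 316 374 440 503 500
 514 467 398 262 227 238 234 237 239 244 236 232 231 231 234 238 246 253
 265 257 256 256 348 409 494 560 572 596 595 568 532 469 386 396 479 554
 641 678 677 676 668 668 650]
tcp [-0.0551  0.1959  0.2314]
face bottom [-0.0562  0.1756  0.056 ]
tab L [-0.0727  0.1743  0.078 ]
tab R [-0.0387  0.1743  0.078 ]
pin [-0.0562  0.1553  0.066 ]
railend [-0.0562  0.201   0.038 ]
base far L [-0.0866  0.1992  0.012 ]
base far R [0.0528 0.1969 0.012 ]
0.099 [319.3122 250.6987]
0.078 [319.2476 243.3434]
0.056 [319.1883 236.5972]
```

carry_out(deltas=[0,0,0.045,0,0,0,0,0,0.09,0,0,0,0,0,0.135,0,0,0,0,0,0.161,0,0,0,0,0,0.161,0,0,0])

```text
time: 4.1
eef_pos: [0.6102, 0.0749, 0.0676]
tcp_rot: [0.807, 0.591, -0.002, -0.002]
contact_force: [-0.9, 0.0, 0.0]
opening: 0.001
finger_force: 0.0
```

carry_out(deltas=[-0.002,0,0,0,0,0,-0.004,0,0,0,0,0,-0.006,0,0,0,0,0,-0.008,0,0,0,0,0])

```text
time: 4.6
eef_pos: [0.6103, 0.0677, 0.0711]
tcp_rot: [0.807, 0.591, 0.0, 0.0]
contact_force: [-0.3, 0.9, -0.7]
opening: -0.001
finger_force: 0.0
```

carry_out(deltas=[-0.002,0,0,0,0,0,-0.004,0,0,0,0,0,-0.006,0,0,0,0,0,-0.006,0,0,0,0,0])

```text
time: 5.1
eef_pos: [0.6083, 0.0621, 0.0705]
tcp_rot: [0.807, 0.591, 0.0, 0.0]
contact_force: [0.8, 0.5, 2.2]
opening: 0.001
finger_force: 0.8
```

carry_out(deltas=[-0.002,0,0,0,0,0,-0.004,0,0,0,0,0,-0.006,0,0,0,0,0,-0.006,0,0,0,0,0])

```text
time: 5.6
eef_pos: [0.6063, 0.0561, 0.0703]
tcp_rot: [0.807, 0.591, -0.0, 0.0]
contact_force: [0.6, 0.6, 1.6]
opening: -0.004
finger_force: 0.6
```

```bash
cat >> h.py <<'E'
O=np.array([.6054,-.1287]);_a=np.radians(72.4);jy=np.array([np.cos(_a),np.sin(_a)]);jx=np.array([jy[1],-jy[0]])
J=lambda p:np.array([(p[:2]-O)@jx,(p[:2]-O)@jy,p[2]])
def look(name):
    np.set_printoptions(precision=4,suppress=True)
    s,im,d=grab('side')
    cv2.imwrite('pics/'+name,cv2.resize(im[130:280,240:400,::-1],None,fx=4,fy=4,interpolation=cv2.INTER_CUBIC))
    F=np.array(s['contact_force']); print(s['time'],'J',J(s['eef_pos']),'F',F,'along +y',F[:2]@jy)
    for q,z in [('plunger_top',.066),('stop_tab',.078),('stop_face',.041)]:
        for f in ctrl.find_in('side',q)[:1]: print(q,round(f['score'],2),f['uv'],J(uv2w('side',f['uv'],z=z)))
E
python3 -c "from h import *; look('s3.png')"
```

```text
5.6 J [-0.0551  0.1764  0.0703] F [0.6346 0.5608 1.625 ] along +y 0.7264073464835251
plunger_top 0.65 [310.3, 179.2] [-0.0334  0.1165  0.066 ]
stop_tab 0.92 [309.3, 182.5] [-0.0299  0.0791  0.078 ]
stop_face 0.76 [309.0, 181.5] [-0.0419  0.1456  0.041 ]
```

carry_out(deltas=[-0.001,0,0,0,0,0,-0.002,0,0,0,0,0,-0.003,0,0,0,0,0])

```text
time: 6.18
eef_pos: [0.6053, 0.0536, 0.07]
tcp_rot: [0.807, 0.591, -0.0, -0.0]
contact_force: [-0.3, 0.8, -1.2]
opening: 0.0
finger_force: 1.0
```

carry_out(deltas=[-0.001,0,0,0,0,0,-0.002,0,0,0,0,0,-0.003,0,0,0,0,0])

```text
time: 6.55
eef_pos: [0.6043, 0.0507, 0.0701]
tcp_rot: [0.807, 0.591, -0.0, -0.0]
contact_force: [1.1, 2.6, -1.8]
opening: -0.001
finger_force: 1.0
```

carry_out(deltas=[-0.001,0,0,0,0,0,-0.002,0,0,0,0,0,-0.003,0,0,0,0,0])

```text
time: 6.92
eef_pos: [0.6034, 0.0479, 0.0702]
tcp_rot: [0.807, 0.591, -0.0, -0.0]
contact_force: [1.1, 2.9, -2.6]
opening: -0.005
finger_force: 1.1
```

carry_out(deltas=[-0.001,0,0,0,0,0,-0.002,0,0,0,0,0,-0.003,0,0,0,0,0])

```text
time: 7.3
eef_pos: [0.6031, 0.0468, 0.0703]
tcp_rot: [0.807, 0.591, 0.002, -0.001]
contact_force: [2.7, 9.5, -3.2]
opening: -0.0
finger_force: 4.9
```

carry_out(deltas=[-0.001,0,0,0,0,0,-0.002,0,0,0,0,0])

```text
time: 7.55
eef_pos: [0.6029, 0.0464, 0.0703]
tcp_rot: [0.807, 0.59, 0.003, -0.002]
contact_force: [5.6, 14.1, -4.9]
opening: -0.002
finger_force: 7.4
```

carry_out(deltas=[-0.001,0,0,0,0,0,-0.002,0,0,0,0,0])

```text
time: 7.8
eef_pos: [0.6024, 0.0448, 0.0704]
tcp_rot: [0.807, 0.591, 0.003, -0.002]
contact_force: [3.6, 11.2, -4.3]
opening: -0.003
finger_force: 6.1
```

carry_out(deltas=[-0.001,0,0,0,0,0,-0.002,0,0,0,0,0])

```text
time: 8.05
eef_pos: [0.6011, 0.0409, 0.0703]
tcp_rot: [0.807, 0.591, 0.001, -0.001]
contact_force: [1.0, 5.3, -3.5]
opening: -0.003
finger_force: 2.8
```

carry_out(deltas=[-0.001,0,0,0,0,0,-0.002,0,0,0,0,0])

```text
time: 8.3
eef_pos: [0.6, 0.037, 0.0703]
tcp_rot: [0.806, 0.591, -0.001, 0.0]
contact_force: [-0.0, 0.2, -0.7]
opening: 0.001
finger_force: 0.1
```

carry_out(deltas=[-0.002,0,0,0,0,0,-0.004,0,0,0,0,0])

```text
time: 8.55
eef_pos: [0.5994, 0.0327, 0.0708]
tcp_rot: [0.807, 0.591, -0.0, 0.001]
contact_force: [-0.7, -0.5, 0.0]
opening: 0.003
finger_force: 0.0
```

carry_out(deltas=[-0.001,0,0,0,0,0,-0.002,0,0,0,0,0])

```text
time: 8.8
eef_pos: [0.5985, 0.0313, 0.0704]
tcp_rot: [0.807, 0.591, -0.0, 0.0]
contact_force: [-0.7, -0.9, 0.2]
opening: -0.001
finger_force: 0.0
```

carry_out(deltas=[-0.001,0,0,0,0,0,-0.002,0,0,0,0,0])

```text
time: 9.05
eef_pos: [0.598, 0.0301, 0.0704]
tcp_rot: [0.807, 0.591, 0.001, -0.0]
contact_force: [0.8, 3.4, -1.0]
opening: 0.002
finger_force: 1.7
```

carry_out(deltas=[-0.001,0,0,0,0,0,-0.002,0,0,0,0,0])

```text
time: 9.3
eef_pos: [0.5979, 0.0297, 0.0704]
tcp_rot: [0.807, 0.591, 0.002, -0.001]
contact_force: [4.0, 7.7, -1.9]
opening: -0.003
finger_force: 4.4
```

carry_out(deltas=[-0.001,0,0,0,0,0,-0.002,0,0,0,0,0])

```text
time: 9.55
eef_pos: [0.5978, 0.0293, 0.0705]
tcp_rot: [0.807, 0.59, 0.003, -0.002]
contact_force: [4.5, 12.5, -1.2]
opening: 0.002
finger_force: 6.8
```

carry_out(deltas=[-0.001,0,0,0,0,0,-0.002,0,0,0,0,0])

```text
time: 9.8
eef_pos: [0.5975, 0.0283, 0.0705]
tcp_rot: [0.807, 0.59, 0.004, -0.002]
contact_force: [5.3, 14.2, -2.4]
opening: 0.002
finger_force: 7.0
```

carry_out(deltas=[-0.001,0,0,0,0,0,-0.002,0,0,0,0,0])

```text
time: 10.05
eef_pos: [0.5962, 0.0246, 0.0705]
tcp_rot: [0.807, 0.591, 0.002, -0.001]
contact_force: [2.1, 7.2, -0.9]
opening: 0.002
finger_force: 3.5
```

carry_out(deltas=[-0.001,0,0,0,0,0,-0.002,0,0,0,0,0])

```text
time: 10.3
eef_pos: [0.5949, 0.0206, 0.0703]
tcp_rot: [0.806, 0.591, 0.0, -0.0]
contact_force: [0.4, 0.4, 0.1]
opening: 0.002
finger_force: 0.7
```

carry_out(deltas=[-0.001,0,0,0,0,0,-0.001,0,0,0,0,0])

```text
time: 10.55
eef_pos: [0.5944, 0.0186, 0.0703]
tcp_rot: [0.807, 0.591, -0.0, 0.0]
contact_force: [-0.4, -0.2, 0.6]
opening: 0.0
finger_force: 0.0
```

carry_out(deltas=[-0.002,0,0,0,0,0,-0.004,0,0,0,0,0])

```text
time: 10.8
eef_pos: [0.5933, 0.0151, 0.0703]
tcp_rot: [0.807, 0.591, -0.0, 0.0]
contact_force: [0.7, 0.2, -0.8]
opening: 0.0
finger_force: 0.0
```

carry_out(deltas=[-0.001,0,0,0,0,0,-0.002,0,0,0,0,0])

```text
time: 11.05
eef_pos: [0.5927, 0.0134, 0.0703]
tcp_rot: [0.807, 0.591, -0.0, -0.0]
contact_force: [0.5, -0.3, -0.5]
opening: -0.001
finger_force: 0.0
```

carry_out(deltas=[-0.001,0,0,0,0,0,-0.002,0,0,0,0,0])

```text
time: 11.3
eef_pos: [0.5925, 0.0128, 0.0704]
tcp_rot: [0.807, 0.591, 0.001, -0.001]
contact_force: [2.2, 5.5, -0.0]
opening: -0.005
finger_force: 3.2
```

carry_out(deltas=[-0.001,0,0,0,0,0,-0.002,0,0,0,0,0])

```text
time: 11.55
eef_pos: [0.5924, 0.0123, 0.0704]
tcp_rot: [0.807, 0.59, 0.003, -0.001]
contact_force: [4.2, 11.3, -1.4]
opening: -0.001
finger_force: 5.6
```

carry_out(deltas=[-0.001,0,0,0,0,0,-0.001,0,0,0,0,0])

```text
time: 11.8
eef_pos: [0.5924, 0.0121, 0.0705]
tcp_rot: [0.807, 0.59, 0.003, -0.001]
contact_force: [4.5, 11.5, -1.9]
opening: -0.001
finger_force: 6.0
```

```bash
python3 -c "from h import *; look('s4.png')"
```

```text
11.8 J [-0.055   0.1303  0.0705] F [ 4.5213 11.4853 -1.9006] along +y 12.314793452203531
plunger_top 0.76 [305.9, 190.4] [-0.0354  0.0581  0.066 ]
stop_tab 0.58 [307.3, 192.2] [-0.027   0.0309  0.078 ]
stop_face 0.84 [306.8, 190.5] [-0.0399  0.0979  0.041 ]
```

View pics/s4.png

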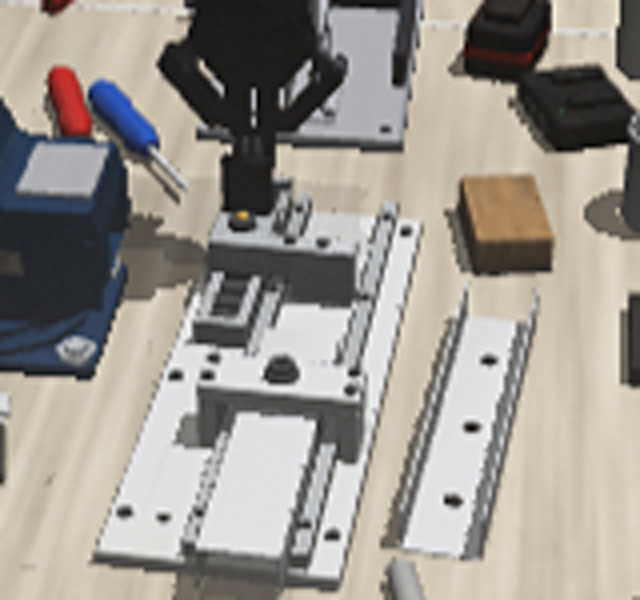

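The stop is in notch 2, with the finger behind the tab at (247,180). One more click to go.

carry_out(deltas=[-0.001,0,0,0,0,0,-0.002,0,0,0,0,0])

```text
time: 12.25
eef_pos: [0.5921, 0.0111, 0.0705]
tcp_rot: [0.807, 0.59, 0.004, -0.002]
contact_force: [5.3, 12.8, -2.1]
opening: 0.004
finger_force: 7.0
```

carry_out(deltas=[-0.001,0,0,0,0,0,-0.002,0,0,0,0,0])

```text
time: 12.5
eef_pos: [0.5908, 0.0074, 0.0705]
tcp_rot: [0.807, 0.591, 0.002, -0.001]
contact_force: [2.3, 5.7, -0.2]
opening: -0.002
finger_force: 3.5
```

carry_out(deltas=[-0.001,0,0,0,0,0,-0.001,0,0,0,0,0])

```text
time: 12.75
eef_pos: [0.5899, 0.0046, 0.0704]
tcp_rot: [0.807, 0.591, 0.0, -0.0]
contact_force: [0.2, 2.6, -0.3]
opening: -0.002
finger_force: 1.4
```

carry_out(deltas=[-0.001,0,0,0,0,0,-0.001,0,0,0,0,0])

```text
time: 13.0
eef_pos: [0.5893, 0.0023, 0.0703]
tcp_rot: [0.807, 0.591, -0.001, 0.0]
contact_force: [-0.9, 0.5, -0.6]
opening: -0.002
finger_force: 0.0
```

carry_out(deltas=[0.005,0,0,0,0,0,0.01,0,0,0,0,0,0.01,0,-0.04,0,0,0,0.01,0,-0.08,0,0,0,0.01,0,-0.08,0,0,0])

```text
time: 13.62
eef_pos: [0.5953, 0.0124, 0.155]
tcp_rot: [0.806, 0.591, 0.003, 0.003]
contact_force: [0.1, 0.4, -0.4]
opening: 0.001
finger_force: 0.0
```

carry_out(deltas=[-0.05,0.007,0,0,0,0,-0.1,0.014,0,0,0,0,-0.15,0.021,0,0,0,0,-0.2,0.028,0,0,0,0,-0.25,0.035,0,0,0,0])

```text
time: 14.25
eef_pos: [0.5495, -0.2374, 0.1489]
tcp_rot: [0.807, 0.591, -0.0, -0.001]
contact_force: [-0.3, -0.4, -0.7]
opening: 0.003
finger_force: 0.0
```

carry_out(deltas=[-0.04,0.005,0,0,0,0,-0.08,0.01,0,0,0,0,-0.12,0.015,0,0,0,0,-0.15,0.02,0,0,0,0,-0.15,0.02,0,0,0,0])

```text
time: 14.88
eef_pos: [0.5234, -0.3868, 0.1488]
tcp_rot: [0.807, 0.59, -0.0, -0.001]
contact_force: [0.1, -0.4, 0.2]
opening: 0.0
finger_force: 0.0
```

Run:
```python
from h import *
look('s5.png')
s,im,d=grab('wrist','w2.png'); print(s['eef_pos'],J(s['eef_pos']))
for q,z in [('channel_rear',.041),('bushing',.071),('stop_face',.041),('stop_tab',.078),('plunger_top',.066)]:
    for f in ctrl.find_in('wrist',q)[:1]: print(q,round(f['score'],2),f['uv'],J(uv2w('wrist',f['uv'],z=z,s=s)))
a=cv2.imread('pics/s5.png'); b=cv2.imread('pics/w2.png')
cv2.imwrite('pics/m5.png',np.hstack([a[:480,:400],cv2.resize(b,(400,300)) if 0 else b[:480,120:520]]))
```

```text
14.875 J [-0.0001 -0.2708  0.1488] F [ 0.098  -0.4453  0.1792] along +y -0.39480470614406954
plunger_top 0.43 [322.7, 197.8] [0.0129 0.0299 0.066 ]
stop_tab 0.69 [321.5, 196.4] [0.0115 0.0172 0.078 ]
stop_face 0.6 [321.8, 195.0] [0.0033 0.0821 0.041 ]
[ 0.5245 -0.384   0.1495] [ 0.     -0.2678  0.1495]
channel_rear 0.76 [315.6, 83.4] [-0.003  -0.1604  0.041 ]
bushing 0.56 [256.4, 66.1] [-0.038  -0.1552  0.071 ]
```

View pics/m5.png

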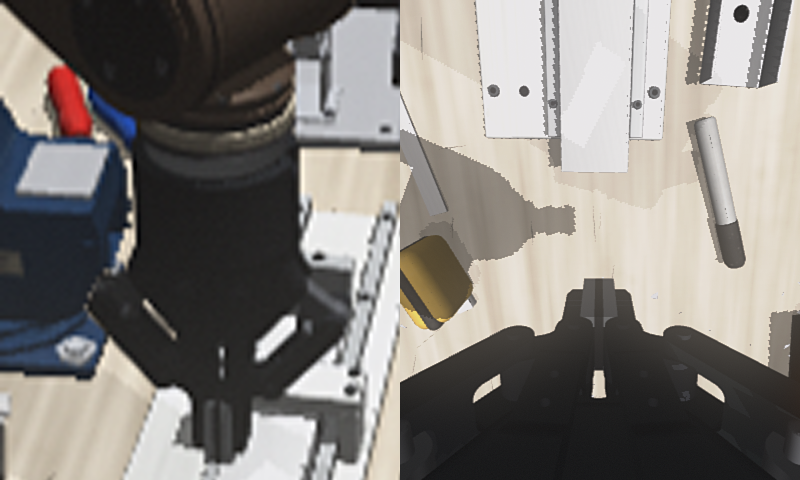

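The wrist view shows the channel's rear edge at wrist row 172, columns 281 to 349, with the fingertips at row 280 and the tape measure at far left. I'll locate the edge.

Run:
```python
from h import *
np.set_printoptions(precision=4,suppress=True)
s=ctrl.get_state(); print(J(s['eef_pos']))
for u,v,z in [(281,172,.041),(349,172,.041),(315,172,.041),(205,137,.012),(383,139,.012),(100,290,.062),(72,290,.062)]: print(u,v,J(uv2w('wrist',(u,v),z=z,s=s)))
```

```text
[ 0.0005 -0.2685  0.1505]
281 172 [-0.0279 -0.2214  0.041 ]
349 172 [ 0.0223 -0.2213  0.041 ]
315 172 [-0.0028 -0.2214  0.041 ]
205 137 [-0.0911 -0.1967  0.012 ]
383 139 [ 0.0515 -0.1979  0.012 ]
100 290 [-0.1637 -0.3069  0.062 ]
72 290 [-0.1846 -0.307   0.062 ]
```

carry_out(deltas=[0,-0.003,0.04,0,0,0,0,-0.003,0.08,0,0,0,0,-0.003,0.105,0,0,0,0,-0.003,0.117,0,0,0,0,-0.003,0.117,0,0,0])

```text
time: 16.0
eef_pos: [0.5214, -0.3842, 0.0328]
tcp_rot: [0.807, 0.591, -0.0, -0.001]
contact_force: [0.2, -0.1, -0.3]
opening: -0.002
finger_force: 0.0
```

carry_out(deltas=[0.007,0,0,0,0,0,0.014,0,0,0,0,0,0.021,0,0,0,0,0,0.028,0,0,0,0,0,0.028,0,0,0,0,0])

```text
time: 16.62
eef_pos: [0.5302, -0.3571, 0.0334]
tcp_rot: [0.806, 0.591, -0.0, -0.0]
contact_force: [0.8, -0.2, 0.3]
opening: -0.001
finger_force: 0.0
```

carry_out(deltas=[0.003,0,0,0,0,0,0.006,0,0,0,0,0,0.009,0,0,0,0,0,0.012,0,0,0,0,0])

```text
time: 17.12
eef_pos: [0.5335, -0.3469, 0.0333]
tcp_rot: [0.807, 0.591, -0.0, 0.001]
contact_force: [-0.1, -2.7, -0.8]
opening: 0.0
finger_force: 1.2
```

carry_out(deltas=[0.002,0,0,0,0,0,0.004,0,0,0,0,0,0.006,0,0,0,0,0,0.008,0,0,0,0,0])

```text
time: 17.62
eef_pos: [0.536, -0.3387, 0.0333]
tcp_rot: [0.807, 0.591, -0.0, 0.0]
contact_force: [-0.6, -1.6, -0.8]
opening: 0.003
finger_force: 1.2
```

```bash
python3 -c "from h import *; look('s6.png')"
```

```text
17.625 J [-0.0026 -0.2211  0.0333] F [-0.5827 -1.6499 -0.8366] along +y -1.7488250266084717
plunger_top 0.54 [324.9, 199.7] [0.0197 0.022  0.066 ]
stop_tab 0.77 [321.5, 200.6] [ 0.0144 -0.0021  0.078 ]
stop_face 0.72 [223.2, 294.6] [-0.141  -0.3302  0.041 ]
```

View pics/s6.png

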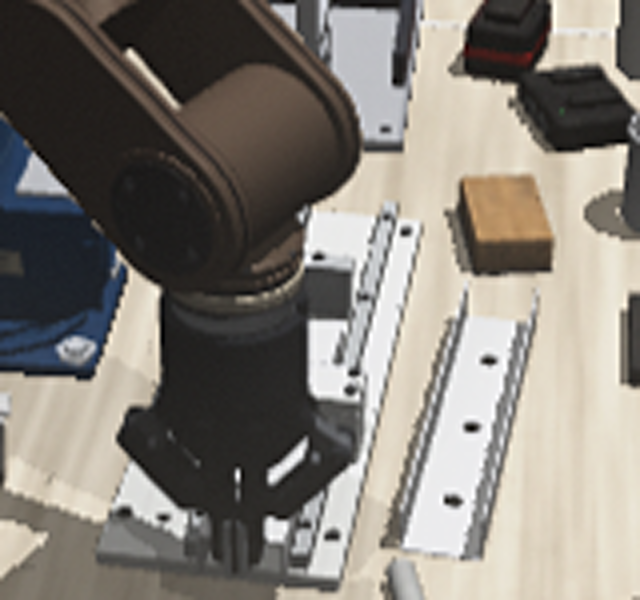

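The channel is sliding at about 2 N, and the fingertips at (238,550) are behind its edge. The stop's right part at (330,285) hasn't moved.

carry_out(deltas=[0.003,0,0,0,0,0,0.006,0,0,0,0,0,0.009,0,0,0,0,0,0.012,0,0,0,0,0,0.015,0,0,0,0,0])

```text
time: 18.45
eef_pos: [0.5406, -0.3242, 0.0333]
tcp_rot: [0.807, 0.591, -0.0, -0.0]
contact_force: [-0.2, -3.8, -0.6]
opening: 0.002
finger_force: 1.2
```

carry_out(deltas=[0.003,0,0,0,0,0,0.006,0,0,0,0,0,0.009,0,0,0,0,0,0.011,0,0,0,0,0,0.012,0,0,0,0,0])

```text
time: 19.08
eef_pos: [0.5442, -0.3128, 0.0333]
tcp_rot: [0.807, 0.591, -0.0, -0.0]
contact_force: [-1.1, -2.6, -0.9]
opening: -0.001
finger_force: 1.1
```

carry_out(deltas=[0.001,0,0,0,0,0,0.002,0,0,0,0,0,0.003,0,0,0,0,0])

```text
time: 19.45
eef_pos: [0.5451, -0.3101, 0.0333]
tcp_rot: [0.807, 0.591, 0.0, 0.0]
contact_force: [-0.1, -2.2, -1.2]
opening: 0.001
finger_force: 1.2
```

carry_out(deltas=[0.001,0,0,0,0,0,0.002,0,0,0,0,0,0.002,0,0,0,0,0])

```text
time: 19.82
eef_pos: [0.5457, -0.308, 0.0333]
tcp_rot: [0.807, 0.591, 0.0, -0.0]
contact_force: [-0.8, -3.0, -1.3]
opening: 0.004
finger_force: 0.9
```

carry_out(deltas=[0.001,0,0,0,0,0,0.002,0,0,0,0,0,0.002,0,0,0,0,0])

```text
time: 20.2
eef_pos: [0.5463, -0.3062, 0.0333]
tcp_rot: [0.807, 0.591, 0.0, -0.0]
contact_force: [0.5, -2.1, -0.6]
opening: -0.0
finger_force: 0.9
```

carry_out(deltas=[0.001,0,0,0,0,0,0.002,0,0,0,0,0,0.002,0,0,0,0,0])

```text
time: 20.58
eef_pos: [0.5469, -0.3043, 0.0333]
tcp_rot: [0.807, 0.591, 0.0, -0.0]
contact_force: [-0.4, -0.7, -0.5]
opening: -0.002
finger_force: 0.9
```

carry_out(deltas=[0.001,0,0,0,0,0,0.002,0,0,0,0,0,0.002,0,0,0,0,0])

```text
time: 20.95
eef_pos: [0.5475, -0.3023, 0.0333]
tcp_rot: [0.807, 0.591, 0.0, -0.0]
contact_force: [-0.0, -2.1, -0.3]
opening: 0.0
finger_force: 0.9
```

Still sliding freely. I'll continue in 2 mm steps.

carry_out(deltas=[0.001,0,0,0,0,0,0.002,0,0,0,0,0,0.002,0,0,0,0,0])

```text
time: 21.32
eef_pos: [0.5481, -0.3004, 0.0333]
tcp_rot: [0.807, 0.591, 0.0, -0.0]
contact_force: [0.3, -1.9, -0.5]
opening: 0.007
finger_force: 0.9
```

carry_out(deltas=[0.001,0,0,0,0,0,0.002,0,0,0,0,0,0.002,0,0,0,0,0])

```text
time: 21.7
eef_pos: [0.5487, -0.2985, 0.0333]
tcp_rot: [0.807, 0.591, 0.0, -0.0]
contact_force: [-0.3, -2.3, -1.3]
opening: 0.003
finger_force: 0.9
```

carry_out(deltas=[0.001,0,0,0,0,0,0.002,0,0,0,0,0,0.002,0,0,0,0,0])

```text
time: 22.08
eef_pos: [0.5493, -0.2966, 0.0333]
tcp_rot: [0.807, 0.591, 0.0, -0.0]
contact_force: [-0.8, -1.7, -1.7]
opening: -0.002
finger_force: 0.9
```

carry_out(deltas=[0.001,0,0,0,0,0,0.002,0,0,0,0,0,0.002,0,0,0,0,0])

```text
time: 22.45
eef_pos: [0.5499, -0.2948, 0.0333]
tcp_rot: [0.807, 0.591, -0.0, -0.0]
contact_force: [-1.0, -1.4, -1.5]
opening: -0.001
finger_force: 1.2
```

carry_out(deltas=[0.001,0,0,0,0,0,0.002,0,0,0,0,0,0.002,0,0,0,0,0])

```text
time: 22.82
eef_pos: [0.5502, -0.294, 0.0334]
tcp_rot: [0.806, 0.591, -0.001, 0.001]
contact_force: [-2.0, -5.9, -2.3]
opening: 0.003
finger_force: 3.0
```

carry_out(deltas=[0.001,0,0,0,0,0,0.002,0,0,0,0,0,0.002,0,0,0,0,0])

```text
time: 23.2
eef_pos: [0.5505, -0.2935, 0.0336]
tcp_rot: [0.806, 0.592, -0.002, 0.002]
contact_force: [-3.4, -9.3, -1.4]
opening: -0.006
finger_force: 4.8
```

```bash
python3 -c "
from h import *; look('s7.png')
s,im,d=grab('scene'); cv2.imwrite('pics/sc7.png',cv2.resize(im[160:280,210:370,::-1],None,fx=5,fy=5,interpolation=cv2.INTER_CUBIC))"
```

```text
23.2 J [-0.0025 -0.1737  0.0336] F [-3.3836 -9.2926 -1.3879] along +y -9.880719083585989
stop_tab 0.45 [324.3, 198.4] [0.0198 0.0091 0.078 ]
stop_face 0.43 [326.0, 194.1] [0.0137 0.0884 0.041 ]
```

carry_out(deltas=[-0.002,0,0,0,0,0,-0.005,0,0,0,0,0,-0.015,0,0,0,0,0,-0.03,0,0,0,0,0,-0.05,0,0,0,0,0])

```text
time: 24.08
eef_pos: [0.5358, -0.3396, 0.0334]
tcp_rot: [0.806, 0.591, 0.0, -0.0]
contact_force: [-0.2, 0.3, 0.5]
opening: -0.001
finger_force: 0.0
```

carry_out(deltas=[0,0,-0.04,0,0,0,0,0,-0.09,0,0,0,0,0,-0.14,0,0,0,0,0,-0.18,0,0,0,0,0,-0.2,0,0,0])

```text
time: 24.7
eef_pos: [0.5364, -0.3404, 0.2367]
tcp_rot: [0.807, 0.591, 0.001, 0.002]
contact_force: [0.3, -0.1, -0.1]
opening: 0.001
finger_force: 0.0
```

carry_out(deltas=[-0.05,-0.03,0,0,0,0,-0.1,-0.06,0,0,0,0,-0.15,-0.09,0,0,0,0,-0.2,-0.12,0,0,0,0,-0.25,-0.15,0,0,0,0])

```text
time: 25.32
eef_pos: [0.3155, -0.5328, 0.2319]
tcp_rot: [0.807, 0.591, 0.0, -0.001]
contact_force: [0.3, -0.0, 0.3]
opening: -0.002
finger_force: 0.0
```

```bash
python3 -c "
from h import *; look('s8.png')
im=cv2.imread('pics/s8.png')"
```

```text
25.325 J [-0.1542 -0.4729  0.2319] F [ 0.3086 -0.0046  0.3133] along +y 0.08897111526241003
plunger_top 0.61 [301.9, 190.7] [-0.0454  0.0549  0.066 ]
stop_tab 0.76 [300.7, 195.2] [-0.0411  0.0141  0.078 ]
stop_face 0.6 [300.9, 193.8] [-0.0527  0.0789  0.041 ]
```

View pics/s8.png

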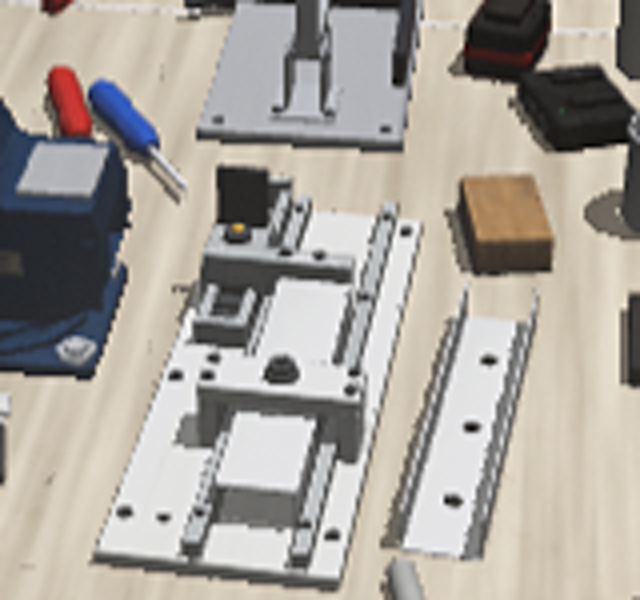

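The channel front at (310,280) now meets the stop face, and the bridge, bench and neighbours look undisturbed. I'll check the stop's travel from the brass pin in the first and last side pictures.

Run:
```python
from h import *
np.set_printoptions(precision=4,suppress=True)
a=cv2.imread('pics/side1.png'); s,im,d=grab('side'); b=im[:,:,::-1].copy()
P=[]
for i,(v0,v1) in ((a,(165,180)),(b,(180,195))):
    h=cv2.cvtColor(i,cv2.COLOR_BGR2HSV)[v0:v1,294:312].astype(int); m=(h[...,1]>110)&(h[...,0]>10)&(h[...,0]<35)&(h[...,2]>100)
    v,u=np.nonzero(m); print(m.sum()); uv=(u.mean()+294,v.mean()+v0); p=J(uv2w('side',uv,z=.065)); print(uv,p); P.append(p[1])
print('travel',P[0]-P[1],'joint~',.007+P[0]-P[1])
```

```text
6
(np.float64(304.0), np.float64(172.5)) [-0.0568  0.151   0.065 ]
6
(np.float64(299.0), np.float64(186.5)) [-0.057   0.0759  0.065 ]
travel 0.07511913649597077 joint~ 0.08211913649597077
```

```bash
python3 -c "from plant import ctrl; print(ctrl.sign_off())"
```

```text
the job is handed in; nothing more can be done
None
```

The length stop is in the third notch after three counted clicks, the channel is pushed up against it under the bridge, and the job was handed in at about 25 s. The final picture puts the stop's travel at about 82 mm against the 79 mm notch, within its 5 mm-per-pixel resolution. I didn't check for a gap at the channel's end after backing off.

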